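# Shut the battery box hatch and shoot its barrel bolt

## Task

The used batteries are in the battery safe box, so shut it up: lower the hatch onto its rubber seal without slamming it, then, holding the hatch down against the seal so that the bolt lines up with its keeper, slide the barrel bolt fully across through the keeper with the handle upright, and turn the handle down into its notch so that the bolt cannot slide back. Feel the bolt in rather than ramming it against the keeper, and leave the phone, the mug and the keys where they are.

Things in the scene. Friction and masses are not known exactly. Their poses are not given: they have to be found in the camera images.
- chest: Battery safe box, dark steel, 240 (x) x 330 (y) x 114 mm high, fixed; origin at the centre of its underside, z up, x from its front (long side with the yellow plate) to its hinged back, y to its left. The right part of its top (y -165 to +61 mm) is a light grey hatch hinged along the back; the left part (y +65 to +165) is a fixed deck with vent slots, top at z = 114, that carries the keeper.
- hatch (a joint): Hinge of the hatch, rad: 0 = shut, bolt level with point keeper_mouth; positive = front edge raised. Hatch 243 mm deep. A stiff hinge (0.75 N m friction) holds it where it is left. Below about 0.053 it meets a springy rubber seal: some 1.4 N more press at the bolt for each mm (0.005 rad), about 22 N in all at -0.022; let go, it springs back to about 0.023. Hard stop at -0.04.
- hatch_hinge (a point): Point on the hatch's hinge axis, which runs along the box's y: x = +118, y = 0, z = 106 mm in the box's frame. The hatch's upper face lies 10 mm above this axis (z = 116 mm with the hatch at 0).
- hatch_push (a point): Good place to push the hatch down: on its upper face, 225 mm from the hinge (18 mm behind its front edge), 105 mm to the right of the box's middle, clear of the bolt. Its z axis is the hatch's outward normal.
- bolt_slide (a joint): Travel of the barrel bolt, m, along the box's +y (to its left): 0 to 0.006 at the start (drawn back); the tip meets the keeper's near face at 0.014; 0.0355 = fully across, handle against the end of its slot. 2 N of friction. Steel rod 12 mm thick, square-ended; its axis lies 198 mm from the hinge (45 mm behind the hatch's front edge), 14 mm above the hatch's upper face.
- bolt_turn (a joint): Turn of the bolt's handle about the rod's axis, rad: 0 = upright (start), 1.57 = turned down to the box's front (-x), level in its notch. Elsewhere along the slot its wall lets it turn only some 0.2; it goes down only at the notch, with the bolt at 0.0325 to 0.0355, and then locks the slide. Friction 0.07 N m, more under load. It stays where it is left.
- bolt_handle (a point): Middle of the black grip of the bolt's handle: flat-sided, 12 mm wide along the bolt (y), 14 mm thick, 36 mm long, its middle 41 mm from the rod's axis. z points outward along the handle, y along the bolt. Below it a 9 mm round stem; the steel barrel reaches 25 mm above the hatch. Pinched lightly along y it turns between the fingers, stiffly. Turned down it lies 14 mm above the hatch.
- keeper_mouth (a point): Nominal centre of the keeper's opening at its near face: x = -80, y = +73, z = 130 mm in the box's frame. The real loop stands on packing plates and lies up to 4.5 mm higher or lower than this point: that is not measured and must be found by feel.
- keeper: Keeper on the deck: steel foot plate (this pose: its underside's centre, x = -80, y = +80, z = 114 mm in the box's frame) and a loop 14 mm deep along y whose height this pose does not tell. The opening is 14 mm high, 1 mm spare above and below the rod, 17 mm wide.
- bolt_rod: Front part of the bolt's rod, 12 mm thick; origin on its axis below the handle, tip 59 mm further along +y. It does not turn with the handle.
- phone: Phone in a case lying face up to the right of the box, 77 x 156 x 9 mm; origin at its underside's centre. Bystander.
- tea_mug: Cream mug, 78 x 116 x 101 mm, standing to the left of the box; origin at its underside. Bystander.
- keys: Bunch of keys, 101 x 122 x 8 mm, lying in front of the box; origin at its underside's centre. Bystander.

How it is judged:
On the way, in this order (a step that is already met when the one before it is completed fails the run):
1. the hatch is brought down onto its seal (within 0.07 rad of shut) with the bolt still drawn back (less than 13 mm) (value of joint hatch below 0.07 rad and value of joint bolt_slide below 0.013 m), for 0.1 s.
2. the bolt is slid across through the keeper (31 mm or more) with its handle still upright (within 0.4 rad) and the hatch shut (within 0.04 rad) (value of joint bolt_slide above 0.031 m and value of joint bolt_turn below 0.4 rad and value of joint hatch below 0.04 rad), for 0.1 s.
At the end, for the whole second after the job is handed in: The hatch is shut (within 0.04 rad), the bolt is across through the keeper (31 mm or more of its 35.5 mm travel), its handle is turned down in the notch (1.35 rad or more) and at rest, and the phone, mug and keys are within 30 mm of where they were, the mug upright (value of joint bolt_slide above 0.031 m and value of joint bolt_turn above 1.35 rad and value of joint hatch below 0.04 rad and velocity of joint bolt_turn below 0.1 rad/s and velocity of joint hatch below 0.05 rad/s and distance of each of phone, tea_mug, keys from where it was at the start of the episode below 0.03 m and angle between tea_mug's own z axis and vertical below 0.2 rad); the robot touches nothing.
It fails at once if the hatch is slammed (it shuts faster than 2 rad/s) (velocity of joint hatch below -2 rad/s).
It fails at once if the end of the bolt is rammed against the keeper with more than 20 N (travel still under 18 mm), or the bolt is forced against it with more than 40 N once inside ((contact force between bolt_rod and keeper above 20 N and value of joint bolt_slide below 0.018 m) or contact force between bolt_rod and keeper above 40 N).
It fails at once if the phone, the mug or the keys are pushed more than 30 mm or the mug is tipped (distance of any of phone, tea_mug, keys from where it was at the start of the episode above 0.03 m or angle between tea_mug's own z axis and vertical above 0.5 rad).
It also fails if it takes over 67 s, if anything falls off the work surface, if the arm or the gripper's body presses on something with over 40 N, if the wrist force passes 120 N, or if a joint passes its speed limit or range.

## Robot

A 6-joint arm with a two-finger parallel gripper is mounted at the origin on a cart in front of the work surface, level with it; the furniture and walls round the work are solid. World frame = base frame: x ahead of the robot, y to its left, z up, the work surface at z = 0. Lengths are in m, angles in rad, forces in N, time in s.
With the tool pointing down it reaches from about 0.275 to 0.75 m from the base axis. Payload 10.2 kg.
Tool frame: the origin (TCP) lies midway between the tips of the shut fingers; the grasp point (between the pads) lies 19 mm behind it (env.hold_point_z is the distance from the TCP to the grasp point, in m); z points along the fingers, y is the line along which they close (so a half turn about z gives the same grasp; the last joint's range is limited). The gripper opens to 85 mm and grips with 20 to 120 N. Pads are 22 mm wide; open, the fingers measure 114 mm over their backs; the gripper's body (76 mm by 85 mm) begins 54 mm behind the grasp point. The pads swing forward as they close: fully open they stand 13 mm farther back than shut.
Start: joints at [0.973, 0.313, 1.498, -0, 1.331, -0.223], TCP at [0.192, 0.489, 0.231] pointing down, gripper open.
Joint ranges: [-2.94, 2.94], [-0.97, 2.17], [0.19, 2.56], [-1.23, 4.37], [0.02, 3.11], [-2.88, 2.88]. Speed limits (rad/s): [2.39, 2.39, 3.01, 3.14, 3.14, 3.14].

## Interface

Orientations are given as a unit quaternion [x, y, z, w].
In Python, from bench import env, kinematics, monitor, eyes, job gives the robot as it stands. The module is installed in compiled form; this text tells all that it offers. Calls block until the motion is done:
- env.reach(position, orientation): joint-space move of the TCP to a pose.
- env.movel(position, velocity=0.15, frame=None, guard=None): straight line of the TCP; frame=None keeps the orientation; velocity is the mean speed in m/s. With guard (N) it stops when the force on the tool has changed by that much, and returns True; else False.
- env.set_joints(angles): joint-space move.
- env.release() and env.close_gripper(effort=None): open the fingers fully, or close them until they stop; effort is the grip in N (None keeps the last).
- env.hold(seconds).
- kinematics.ik(position, orientation): joint angles nearest the present ones, or None.
- monitor.sense(): the state.
- eyes.grab_frame(name): name is "scene" or "top"; returns a dict with "frame" (420x560x3 uint8, red, green, blue), "mtx" (3x3 intrinsics, pixels), "view" (4x4, takes a point from world to camera coordinates). Camera axes: x right, y down, z forward; pixel columns grow to the right and rows downward; lengths in m; the calibration is good to about 2 mm. A picture is of the moment at which its call begins. There is no depth.
A pose or a line that the arm cannot do raises env.MotionError and nothing moves.
- job.hand_in(): hands the job in; it is judged then, once.
The state is a dict: "clock": time; "joints": joint angles; "qvel": joint speeds; "joint_efforts": joint torques, N m; "position": TCP position; "ee_rot": TCP orientation; "contact_force": force on the tool from outside, world axes, zero at the start; "ft_torque": the same for the moment, N m; "finger_gap": opening from 0.0 (shut) to 1.0 (fully open); "gripper_force": force on a finger pad.
Only numpy, scipy, OpenCV 4.12 (cv2) and the standard library are available. Lean on these libraries where they do the work, as an engineer would, in place of code of your own. Each camera call takes 0.05 s, during which the arm holds its last target. There are 200 camera calls.

## Working session

There is one attempt and no reset: what is moved stays moved. The work goes in short steps, each a Python script; the robot and the scene stay as the last script left them, time stands still between calls to the robot, and variables do not carry over. Pictures are saved under pics/ and viewed, at most 10 in all, crops included, and the job is handed in when it is done.

```bash
mkdir -p pics
python3 - <<'E'
from bench import env, kinematics, monitor, eyes, job
import cv2,numpy as np
for n in("scene","top"):
    f=eyes.grab_frame(n); cv2.imwrite(f"pics/{n}0.png",cv2.resize(f["frame"][:,:,::-1],(784,588)))
    np.savez(f"pics/{n}.npz",K=f["mtx"],V=f["view"],I=f["frame"]); print(f["mtx"],f["view"])
print(monitor.sense(),env.hold_point_z)
E
```

```text
[[541.87237107   0.         271.81420968]
 [  0.         541.87237107 209.81487334]
 [  0.           0.           1.        ]] [[ 0.41876476 -0.90807817 -0.0054877  -0.1799812 ]
 [-0.719741   -0.32821516 -0.61175788  0.50898128]
 [ 0.55372283  0.26013236 -0.79102603  1.07913384]
 [ 0.          0.          0.          1.        ]]
[[502.10388926   0.         275.38278478]
 [  0.         502.10388926 207.85486364]
 [  0.           0.           1.        ]] [[ 0.03103543 -0.999505   -0.00515378  0.05404539]
 [-0.97036016 -0.0288933  -0.23992985  0.59924079]
 [ 0.23966217  0.01244735 -0.97077655  1.22640957]
 [ 0.          0.          0.          1.        ]]
{'clock': 0.1, 'joints': array([ 9.72602661e-01,  3.13423450e-01,  1.49836055e+00,  6.80911268e-06,
        1.33101235e+00, -2.23364087e-01]), 'qvel': array([ 0.00095551, -0.0012702 , -0.00342703,  0.00020454, -0.00131396,
       -0.00045193]), 'joint_efforts': array([ 5.20868227e-03, -4.12893355e+01, -2.60142052e+01, -3.91095045e-05,
        2.95239377e-03,  1.37261242e-07]), 'position': array([0.19206831, 0.48835619, 0.23077747]), 'ee_rot': array([ 1.86320342e-01,  9.82488864e-01, -5.50461313e-04, -2.43364273e-04]), 'contact_force': array([-0.27105844, -0.29757093,  0.63981851]), 'ft_torque': array([ 0.01025613,  0.00140025, -0.05666179]), 'gripper_force': 0.0, 'finger_gap': 1.0016102784567238} 0.0187
```

View pics/scene0.png

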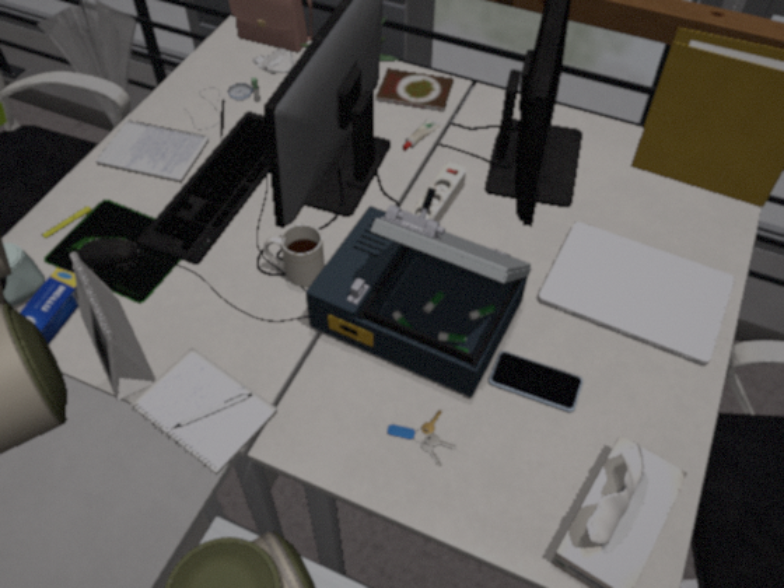

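View pics/top0.png

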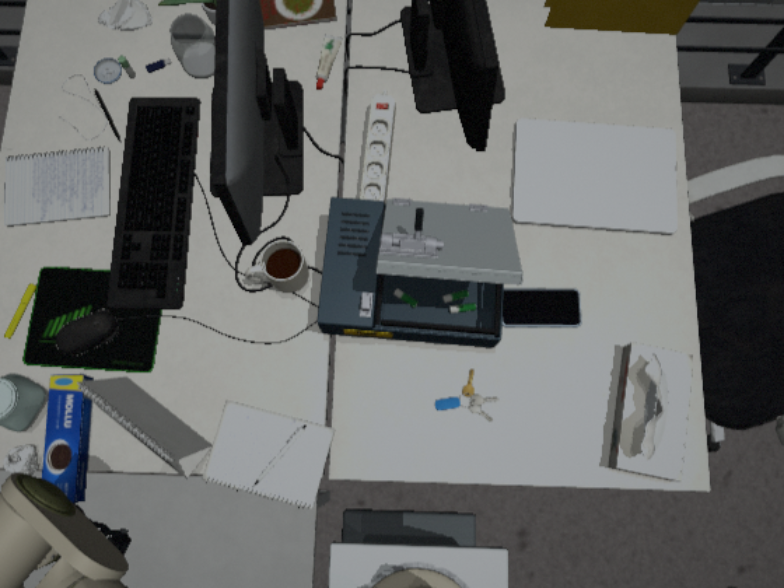

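The box sits centre-frame in both pictures (top about (420,270), scene about (420,290)). The hatch is raised steeply, the mug is to the left, the phone to the right and the keys in front. I'll enlarge both views.

Run:
```python
import cv2,numpy as np
for n,(x,y,w,h) in {"top":(220,132,160,120),"scene":(210,140,180,135)}.items():
    I=np.load(f"pics/{n}.npz")["I"][y:y+h,x:x+w,::-1]
    s=800/w
    J=cv2.resize(I,(800,600),interpolation=cv2.INTER_CUBIC); J=cv2.convertScaleAbs(J,alpha=1.6,beta=15)
    cv2.imwrite(f"pics/{n}1.png",J)
```

```text
(no output)
```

View pics/top1.png

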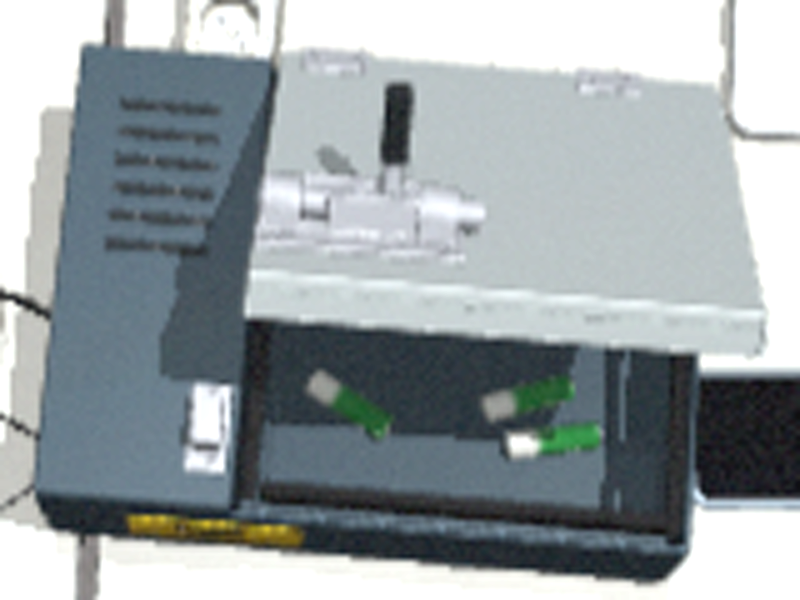

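View pics/scene1.png

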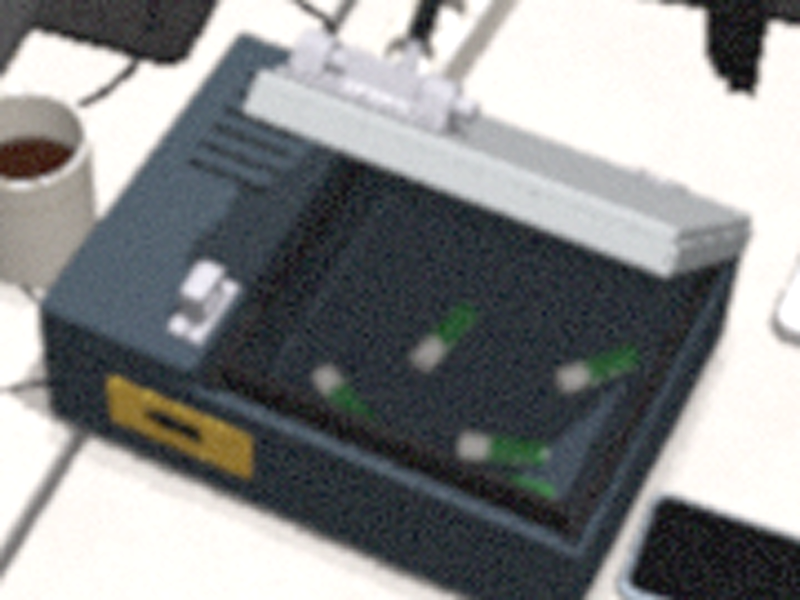

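```bash
cat > fit.py <<'E'
import numpy as np
from scipy.optimize import least_squares
C={n:np.load(f"pics/{n}.npz") for n in("top","scene")}
S={"top":(220,132,5.),"scene":(210,140,800/180)}
def proj(n,P):
    V,K=C[n]["V"],C[n]["K"]; q=K@(V[:3,:3]@P+V[:3,3]); q=q[:2]/q[2]; a=S[n]; return (q-a[:2])*a[2]
def hp(r,y,h,t):  # point on hatch: r from hinge, h above axis
    return np.array([.118-r*np.cos(t)+h*np.sin(t)*1.0, y, .106+r*np.sin(t)+h*np.cos(t)])
def W(p,b): c,s=np.cos(p[2]),np.sin(p[2]); return np.array([p[0]+c*b[0]-s*b[1],p[1]+s*b[0]+c*b[1],b[2]])
B=lambda *a:(lambda p:W(p,a))
H=lambda r,y,h:(lambda p:W(p,hp(r,y,h,p[3])))
obs=[("top",B(.12,.165,.114),(83,45)),("top",B(-.12,.165,.114),(40,492)),("top",B(-.08,.08,.115),(209,427)),("top",B(-.12,.063,.114),(237,510)),
("top",H(.243,.061,.01),(250,275)),("top",H(.243,-.165,.01),(765,308)),("top",lambda p:W(p,hp(.198,p[4],.065,p[3])),(398,122)),
("scene",B(.12,.165,.114),(240,38)),("scene",B(-.12,.165,.114),(45,308)),("scene",B(-.08,.08,.115),(207,303)),("scene",B(-.12,.063,.114),(210,385)),
("scene",H(.243,.061,.01),(262,70)),("scene",H(.243,-.165,.01),(682,237))]
def res(p): return np.concatenate([proj(n,f(p))-z for n,f,z in obs])
r=least_squares(res,[.5,0,0,.9,0],loss="soft_l1",f_scale=5)
if __name__=="__main__":
    print("x y yaw hatch y_handle",r.x); print(res(r.x).reshape(-1,2).round(1))
    print("handle",W(r.x,hp(.198,r.x[4],.065,r.x[3])),"keeper",W(r.x,(-.08,.073,.13)))
E
python3 fit.py
```

```text
x y yaw hatch y_handle [ 0.63792469  0.018573   -0.04548113  0.7790091   0.00240183]
[[ -0.3  -5. ]
 [ -3.2   1.2]
 [  5.3  -0.1]
 [  4.9  -1.5]
 [  2.4  -2.4]
 [  6.9   2.1]
 [ -0.1   1.2]
 [ -1.1  -8.3]
 [ -9.5   0.5]
 [ -1.6   8.9]
 [-12.   -8.4]
 [ -2.2   3.9]
 [  1.1  -4.2]]
handle [0.6607789  0.01993716 0.29136443] keeper [0.5613264  0.09513475 0.13      ]
```

```bash
cat > h.py <<'E'
from bench import env, kinematics, monitor, eyes, job
import numpy as np
from fit import W,hp
P=np.array([0.63792,0.01857,-0.04548])
def Q(f=0): a=(np.pi+P[2])/2+f; return [np.cos(a),np.sin(a),0,0]
def st(m=""):
    s=monitor.sense(); p=s["position"]; c,sn=np.cos(P[2]),np.sin(P[2]); d=p-[P[0],P[1],0]
    b=np.array([c*d[0]+sn*d[1],-sn*d[0]+c*d[1],d[2]]); f=s["contact_force"]
    print(m,round(s["clock"],2),"box",(b*1000).round(1),"F",f.round(1),"gap",round(s["finger_gap"],3),flush=True); return b,f
E
python3 - <<'E'
from h import *
tip=lambda t:W(P,hp(.22,-.105,.01,t))+[.011,0,0]
q=Q()
for p in ([.42,.15,.40],tip(.78)+[0,0,.05]): print(kinematics.ik(p,Q()),kinematics.ik(p,Q(np.pi/2)))
env.close_gripper(40)
env.reach([.42,.15,.40],q); st()
env.reach(tip(.78)+[0,0,.05],q); st()
print(env.movel(tip(.74),velocity=.05,guard=3)); st("touch")
E
```

```text
[ 7.92013064e-02  7.17691117e-02  1.36058111e+00 -4.44089210e-16
  1.70924244e+00 -1.44611502e+00] [ 7.92013064e-02  7.17691117e-02  1.36058111e+00 -4.44089210e-16
  1.70924244e+00  1.69547763e+00]
[-3.26769371e-01  4.94980966e-01  1.01405531e+00 -4.44089210e-16
  1.63255638e+00 -1.85208570e+00] [-3.26769371e-01  4.94980966e-01  1.01405531e+00 -4.44089210e-16
  1.63255638e+00  1.28950696e+00]
 2.49 box [-223.9  121.9  399.7] F [0.1 0.3 0.5] gap 0.001
 3.69 box [ -20.5 -103.2  318.9] F [-1.1  0.3 -0. ] gap 0.001
False
touch 4.97 box [ -26.7 -104.5  261.8] F [ 0.7  1.4 -0.1] gap -0.001
```

Run:
```python
from h import *
tip=lambda t:W(P,hp(.22,-.105,.01,t))+[.011,0,0]
for t in (.6,.45,.3,.15,.06,.025):
    env.movel(tip(t),velocity=.07); st(t)
env.hold(.2); st()
env.movel(tip(.025)+[0,0,.07],velocity=.2)
b=W(P,(-.15,-.02,.30)); env.movel(b,velocity=.25)
import cv2
for n in("scene","top"):
    f=eyes.grab_frame(n); np.savez(f"pics/{n}2.npz",I=f["frame"])
x,y,w,h=210,140,180,135
J=[]
for n,(x,y,w,h) in {"top":(220,132,160,120),"scene":(210,140,160,120)}.items():
    I=np.load(f"pics/{n}2.npz")["I"][y:y+h,x:x+w,::-1]; J.append(cv2.convertScaleAbs(cv2.resize(I,(400,300) if 0 else (400,600) if 0 else (400,300),interpolation=cv2.INTER_CUBIC),alpha=1.6,beta=15))
cv2.imwrite("pics/c2.png",cv2.resize(np.hstack(J),(800,300)))
```

```text
0.6 5.57 box [ -46.8 -104.6  238.8] F [-0.3  0.6  0.5] gap 0.0
0.45 6.19 box [ -64.5 -104.6  211. ] F [ 0.1 -0.3  0.2] gap 0.0
0.3 6.82 box [ -78.1 -104.5  180.8] F [ 0.4  1.2 -0.1] gap 0.002
0.15 7.44 box [ -86.9 -104.5  149. ] F [ 1.1 -0.8  0.1] gap -0.001
0.06 7.88 box [ -90.1 -104.5  129.1] F [-0.   0.2  0.3] gap 0.0
0.025 8.13 box [ -90.7 -104.5  121.4] F [-0.2 -0.   0.3] gap 0.001
 8.33 box [ -90.8 -104.5  121.5] F [-0.1 -0.3  0.4] gap -0.0
```

View pics/c2.png

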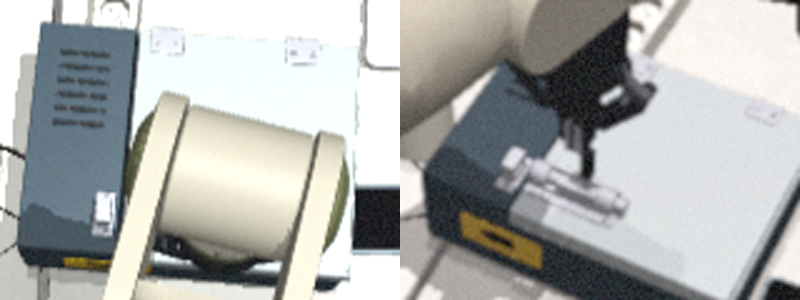

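The hatch looks flat on the box now, but the arm hides the handle. I'll move it aside and measure the handle.

Run:
```python
from h import *
import cv2
env.movel(W(P,(-.15,-.02,.36)),velocity=.3)
env.reach([.35,-.2,.36],Q()); st()
J=[]
for n,(x,y,w,h) in {"top":(240,160,80,90),"scene":(220,150,100,112)}.items():
    I=eyes.grab_frame(n)["frame"][y:y+h,x:x+w,::-1]; J.append(cv2.convertScaleAbs(cv2.resize(I,(400,450),interpolation=cv2.INTER_CUBIC),alpha=1.6,beta=15))
cv2.imwrite("pics/c3.png",np.hstack(J))
```

```text
11.01 box [-277.3 -231.   359.6] F [-0.2 -0.1  0.7] gap 0.002
```

View pics/c3.png

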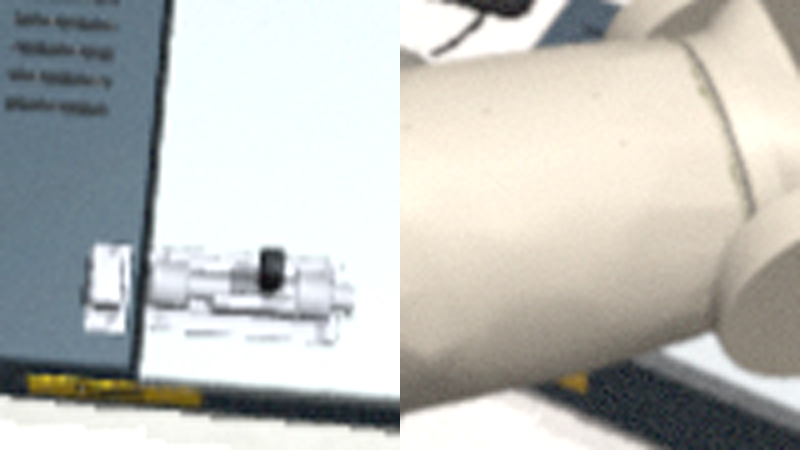

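The top view shows the hatch shut. The grip is at crop (271,270) and the keeper at (108,287). The arm blocks the scene camera. I'll compare these pixels with the model.

Run:
```python
import numpy as np
from fit import *
p=r.x
f=lambda b:proj("top",W(p,b))/5+[220,132]-0+0
S["top"]=(0,0,1.)
pr=lambda b:(proj("top",W(p,b))-[240,160])*5
print("keeper foot",pr((-.08,.08,.114)))
for y in(0,.003,.006):
    for t in (0,.023,.05): print(y,t,"bot/mid/top",[pr(hp(.198,y,.024+h,t)).round(0) for h in(.023,.041,.059)])
print("front edge y.06",pr(hp(.243,.061,.01,.023)))
```

```text
keeper foot [114.35597252 287.29443976]
0 0 bot/mid/top [array([277., 282.]), array([278., 273.]), array([280., 264.])]
0 0.023 bot/mid/top [array([278., 277.]), array([279., 268.]), array([280., 258.])]
0 0.05 bot/mid/top [array([278., 272.]), array([280., 261.]), array([281., 250.])]
0.003 0 bot/mid/top [array([271., 281.]), array([272., 273.]), array([273., 264.])]
0.003 0.023 bot/mid/top [array([271., 277.]), array([273., 267.]), array([274., 258.])]
0.003 0.05 bot/mid/top [array([272., 271.]), array([273., 261.]), array([275., 250.])]
0.006 0 bot/mid/top [array([265., 281.]), array([266., 272.]), array([267., 263.])]
0.006 0.023 bot/mid/top [array([265., 276.]), array([266., 267.]), array([268., 257.])]
0.006 0.05 bot/mid/top [array([266., 271.]), array([267., 260.]), array([268., 249.])]
front edge y.06 [144.94894583 375.23922082]
```

Run:
```python
from h import *
env.release()
g=lambda z:W(P,(-.079,.003,z))
env.reach(g(.30),Q()); st()
print(env.movel(g(.161),velocity=.12,guard=8)); st("down")
env.close_gripper(70); env.hold(.2); st("grip")
# feel along y at natural height
print(env.movel(W(P,(-.079,.009,.161)),velocity=.03,guard=7)); st("y9")
```

```text
13.08 box [-79.1   2.  300.5] F [-0.6 -0.5  0.4] gap 1.003
False
down 14.39 box [-78.6   2.9 161.7] F [ 0.4 -0.7  0.4] gap 1.002
grip 15.26 box [-79.    4.  161.3] F [0.6 6.  1.7] gap 0.13
True
y9 15.47 box [-79.    6.5 161.2] F [-0.2  2.9  3.8] gap 0.123
```

```bash
cat > probe.py <<'E'
from h import *
import sys
def go(y,z,v=.03,guard=None): return env.movel(W(P,(-.079,y/1e3,z/1e3)),velocity=v,guard=guard)
def search(zs,y0=15.,ymax=23.):
    for z in zs:
        go(y0,z); st(f"z{z}")
        hit=go(ymax,z,.015,9); b,f=st(f" hit={hit}")
        if b[1]*1000>20.5: print("IN"); return z
        go(y0,z)
E
python3 - <<'E'
from probe import *
print(go(12,161.2,.03,12)); st("12")
search([161.2,159.7])
E
```

```text
False
12 15.82 box [-78.9  12.2 161.2] F [-0.3  0.   2.5] gap 0.129
z161.2 16.07 box [-78.9  15.1 161.2] F [0.3 0.5 2.7] gap 0.125
 hit=True 16.46 box [-78.9  18.6 161.2] F [-1.  -3.6  3.5] gap 0.127
z159.7 16.98 box [-79.1  15.2 160.1] F [-1.3  0.8  6.1] gap 0.128
 hit=True 17.38 box [-79.1  18.6 160.1] F [-1.3 -3.1  4. ] gap 0.124
```

Run:
```python
from probe import *
print(search([158.2,156.7,155.2,153.7,152.2,150.7,149.2]))
```

```text
z158.2 17.91 box [-79.2  15.  158.8] F [-4.5 -0.1  9.5] gap 0.125
 hit=True 18.32 box [-79.3  18.8 158.9] F [-2.9 -3.9  3.7] gap 0.13
z156.7 18.87 box [-79.4  15.  157.5] F [-6.7 -0.7 10.9] gap 0.13
 hit=False 19.55 box [-79.3  22.7 157.5] F [-6.3 -1.6 11.2] gap 0.127
IN
156.7
```

Run:
```python
from probe import *
print(go(34,156.4,.03,12)); st()
print(go(42.5,156.4,.02,11)); st("end")
env.hold(.3); st()
```

```text
False
 20.07 box [-79.2  34.  157.4] F [-6.4 -1.9 12.1] gap 0.126
True
end 20.49 box [-79.3  40.3 157.6] F [-2.3 -1.9  4.9] gap 0.128
 20.79 box [-79.3  40.3 157.6] F [-4.  -4.5  5.1] gap 0.124
```

Run:
```python
from probe import *
env.release(); env.hold(.1); st("rel")
go(40,250,.2); env.close_gripper(40)
m=lambda x,z,v=.15,g=None: env.movel(W(P,(x/1e3,.040,z/1e3)),velocity=v,guard=g)
m(-45,250); print(m(-45,176,.15,8)); st("behind")
def tip(th,s=45): return -80-s*np.sin(th)+7*np.cos(th)+11, 131+s*np.cos(th)+7*np.sin(th)
for th in np.arange(0,1.6,.2):
    hit=m(*tip(th),.05,15); st(f"th{th:.1f} {hit}")
    if hit: break
```

```text
rel 21.6 box [-79.1  40.6 157.5] F [-0.2 -1.1 -0.7] gap 0.998
False
behind 23.99 box [-44.8  40.  177.1] F [ 0.4 -0.1 -0.3] gap 0.002
th0.0 False 24.48 box [-62.   40.  176.4] F [-0.8  0.3 -0.4] gap -0.001
th0.2 False 24.82 box [-71.4  40.  176.5] F [-0.3  0.2  0.4] gap -0.006
th0.4 False 25.15 box [-80.4  40.  175.2] F [-0.4 -0.2  0.6] gap -0.001
th0.6 False 25.48 box [-88.9  40.  172. ] F [-0.1 -0.2  0.7] gap -0.004
th0.8 False 25.82 box [-96.7  40.  167.2] F [ 0.9 -0.9  0.1] gap 0.002
th1.0 False 26.15 box [-103.5   40.   160.9] F [ 0.  -0.3  0.2] gap 0.004
th1.2 False 26.48 box [-108.8   40.   153.5] F [-0.3 -0.3  0.3] gap -0.001
th1.4 False 26.82 box [-112.5   40.   145.1] F [ 0.6 -0.2  0.1] gap -0.002
```

Run:
```python
from probe import *
import cv2
m=lambda x,z,v=.15,g=None: env.movel(W(P,(x/1e3,.040,z/1e3)),velocity=v,guard=g)
print(m(-114,139,.04,9)); st()
print(m(-114,132,.02,9)); st()
m(-114,230,.2); env.movel([.42,-.1,.36],velocity=.3); env.reach([.25,-.4,.36],Q()); st()
J=[]
for n,(x,y,w,h) in {"top":(240,160,80,90),"scene":(220,150,100,112)}.items():
    I=eyes.grab_frame(n)["frame"][y:y+h,x:x+w,::-1]; J.append(cv2.convertScaleAbs(cv2.resize(I,(400,450),interpolation=cv2.INTER_CUBIC),alpha=1.5,beta=10))
cv2.imwrite("pics/c4.png",np.hstack(J))
```

```text
False
 27.13 box [-114.2   40.   138.7] F [-0.2  0.8  1.1] gap -0.002
True
 27.38 box [-114.1   40.   137.3] F [-2.  -0.4  4.8] gap -0.004
 30.23 box [-367.6 -435.1  360. ] F [0.8 0.4 0.9] gap 0.004
```

View pics/c4.png

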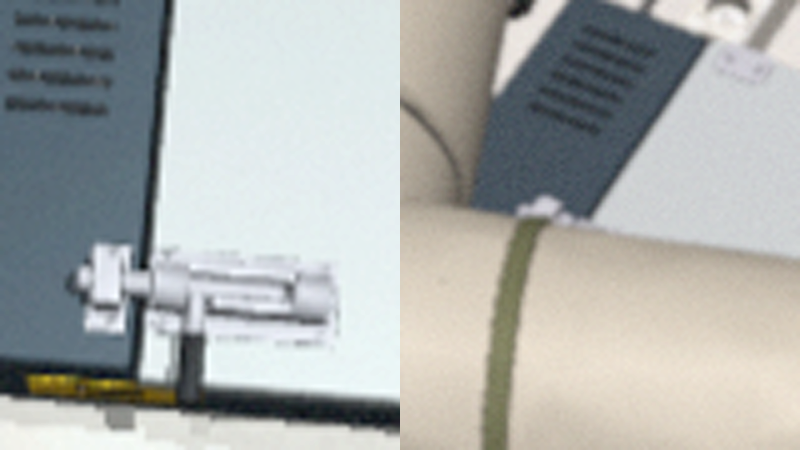

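The top view shows the rod tip through the keeper at (75,283). The grip lies level towards the front, (190,335) to (190,400), and the last push met a firm stop at the expected height.

Run:
```python
from bench import job
print(job.hand_in())
```

```text
the job is handed in; nothing more can be done
None
```

The job is handed in, with no verdict returned: the last top view shows the hatch shut, the bolt through the keeper and the handle turned down in its notch; I kept clear of the phone, mug and keys but did not re-check their positions.

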